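# Line up the disc cutter's swing plates with the tapered pin

## Robot

A 7-joint arm with a two-finger parallel gripper is mounted at the origin on the work surface. World frame = base frame: x ahead of the robot, y to its left, z up, the work surface at z = 0. Lengths are in m, angles in rad, forces in N, time in s.
With the tool pointing down it reaches from about 0.4 to 0.85 m from the base axis. Payload 10.4 kg.
Tool frame: the origin (TCP) lies at the very end of the fingers, on their centre line; the grasp point (between the pads) lies 19 mm behind it; z points along the fingers, y is the line along which they close (so a half turn about z gives the same grasp; the last joint's range is limited). The gripper opens to 85 mm and grips with 20 to 120 N. Pads are 22 mm wide; open, the fingers measure 114 mm over their backs; the gripper's body (76 mm by 85 mm) begins 54 mm behind the grasp point. The pads swing forward as they close: fully open they stand 13 mm farther back than shut.
Start: joints at [1.295, 0.332, -0.065, 1.46, 0.022, 1.35, -0.088], TCP at [0.156, -0.605, 0.231] pointing down, gripper open.
Joint ranges: [-2.6, 2.6], [-0.5, 2.12], [-1.47, 1.34], [0.16, 2.42], [-1.27, 4.41], [0.06, 2.06], [-2.6, 2.6]. Speed limits (rad/s): [2.22, 2.22, 2.79, 2.79, 3.14, 3.14, 3.14].

## Interface

Orientations are given as a unit quaternion [x, y, z, w].
In Python, from workcell import * gives the robot as it stands.
- The arm moves only by the tool step_arm, never from a script. Its argument "commands" is one flat list of numbers, 7 for each row, row after row: the finger opening in mm, from 0 to 85.4, then the shift along the world's x, y, z as a fraction of full scale, then the turn, a rotation vector about the world's x, y, z as a fraction of full scale. A call has exactly 10 rows; each row is the pose to reach, as a shift and turn from the pose commanded when the call began, turning the shorter way round; what a row does not reach only later rows make up. Full scale, the value 1, is 0.6 m for a shift and pi rad for a turn. A row lasts 1/8 s, in which the tool goes at most 62.5 mm and 10.7 degrees, less where a joint would pass 70% of its speed; a pose out of reach is approached as far as the arm can. A call with a number of a shift or a turn outside -1 to 1 is refused whole. A call with a gripper value outside its range is refused whole. The fingers move at their own pace and stop on an object; "squeeze" is the grip in N (left out, the last holds). Time passes only in rows, so rows that repeat a pose let the fingers close, or fill a call up. It gives the time, the measured TCP pose, the force, the opening and the grip force at its end, in the units of the state.
- get_obs(): the state, without advancing time (a new reading comes with each control period).
- camera(name): name is "side" or "top"; returns the picture (384x512x3 uint8, red, green, blue); there is no depth.
- camera_params(name): a dict with "mtx" (3x3 intrinsics, pixels), "extrinsics" (4x4, takes a point from world to camera coordinates). Camera axes: x right, y down, z forward; pixel columns grow to the right and rows downward; lengths in m; the calibration is good to about 2 mm. A picture is of the moment at which its call begins. camera_params takes no time and is no camera call.
- hand_in(): hands the job in; it is judged then, once.
The state is a dict: "clock": time; "joint_pos": joint angles; "joint_velocities": joint speeds; "tau": joint torques, N m; "position": TCP position; "ee_rot": TCP orientation; "ft_force": force on the tool from outside, world axes, zero at the start; "torque": the same for the moment, N m; "grip_width": opening from 0.0 (shut) to 1.0 (fully open); "grasp_force": force on a finger pad.
Only numpy, scipy, OpenCV 4.12 (cv2) and the standard library are available. Lean on these libraries where they do the work, as an engineer would, in place of code of your own. Each camera call takes 0.05 s, during which the arm holds its last target. There are 200 camera calls.

## Task

Take the red-handled tapered pin from the wooden stand and bring the holes of the disc cutter into line with it: work it down through the hole in the top plate, through the two plates hidden underneath and into the block, feeling for each hole and drawing the plates across with the pin, until its collar sits on the top plate. Be gentle, never pressing the pin on the cutter with more than about 60 N, and move the plates only with the pin, not with the gripper. Leave the pin standing there, let go, and leave the punch and the other things on the bench where they are.

Things in the scene. Friction and masses are not known exactly. Their poses are not given: they have to be found in the camera images.
- pin_grip (a point): Centre of the red square handle (20 x 20 x 50 mm, flat sides along its x and y, z up) of the tapered lining-up pin (loose, 0.1 to 0.2 kg, 121 mm tall), which starts upright in one of the two holes of the wooden stand. Below this point: handle to -25 mm, ferrule 16 mm across to -33 mm, steel collar 26 mm across to -38 mm (its underside), then the 58 mm shank.
- pin_tip (a point): The point of the tapered pin's shank, on its axis, 96 mm below pin_grip: blunt, 6 mm across, 7.6 mm across 1.5 mm higher up, from there an even taper to 12 mm across at 31 mm above the point, then straight up to the collar's underside at 58 mm.
- die_hole (a point): Mouth of the hole in the disc cutter's fixed dark block: centre of the hole, on the block's upper face, 50 mm above the table, and 45 mm from the block's centre along its +y. Hole 14 mm across, straight down through the block. z up; y along the block, away from the pivot post.
- pivot (a point): Axis of the post on which the plates swing, 100 mm from die_hole along the block's -y, at the height of the top plate's upper face (75.5 mm above the table). A round post head 24 mm across stands up to 7 mm above the plate.
- top_hole (a point): Centre of the 14 mm hole in the steel top plate (70 x 145 x 8 mm), on its upper face, 75.5 mm above the table, 100 mm from the pivot. The three flat dark spots 5 to 8 mm across nearer the pivot are cutting marks, not this hole. The plate starts swung off: its hole up to 15 mm to either side of die_hole along the arc about the pivot.
- stand: Light wooden stand, fixed, 70 x 140 x 65 mm, origin at the centre of its underside; two upright holes, 16 mm across, 35 mm either way from the centre along its y. Tools hang in it by the collar on its top.
- punch_grip (a point): Centre of the black handle of a blunt brass punch of the same size, upright in the stand's other hole. Not needed; leave it.
- gold_ring: Gold-coloured finger ring lying on the bench, 23 mm across, 6 mm high. Leave it.
- gem_jar: Clear jar with blue cap, 48 mm across, 45 mm tall, origin at its foot. Leave it.
- wax_tin: Low aluminium tin, 60 mm across, 20 mm tall. Leave it.
- file: Slim hand tool with a wooden handle, 190 mm long, lying on the bench. Leave it.
- bench_block: Round black rubber bench block, 70 mm across, 30 mm tall. Leave it.
- hammer: Small hammer, 220 mm long, lying on the bench. Leave it.
- die: Disc cutter: fixed block 105 x 165 x 50 mm (origin: centre of underside) and three level plates on a post. Under the top one lie a brass and a copper plate, unmeasured, same shape and hole (upper faces 67 and 58.5 mm above the table, each 8 mm thick), each swung off on its own by up to 15 mm either way at the hole. Plates only swing, stay where left, move under about 2 N sideways at the hole.
- pin: The tapered pin; origin at its point, z along its axis towards the handle.
Things that resemble listed ones, but are neither listed nor needed, are in the scene too. Of the things that look like the pin, the largest one is meant.

How it is judged:
On the way:
1. the tapered pin is drawn clear of the stand (height (world z) of pin_tip above 0.067 m), for 0.1 s.
At the end, for the whole second after the job is handed in: The pin rests upright (within 0.08 rad) through all three plates and in the block, collar on the top plate: its point at least 30.5 mm below the mouth of the block's hole (32.5 mm is home), within 3 mm of its axis; the top plate's hole within 4 mm of it; pin let go (z of pin_tip in the frame of die_hole below -0.0305 m and horizontal distance between pin_tip and die_hole below 0.003 m and horizontal distance between top_hole and die_hole below 0.004 m and angle between pin's own z axis and vertical below 0.08 rad and linear speed of pin below 0.01 m/s); the robot touches nothing.
It fails at once if the pin is pressed on the disc cutter with more than 60 N (contact force between pin and die above 60 N).
It fails at once if the gripper or arm pushes the disc cutter or its plates (more than 2 N) (contact force between any of the fingers, the arm and die above 2 N).
It fails at once if the punch or another bystander is moved more than 25 mm (distance of any of punch_grip, gold_ring, gem_jar, wax_tin, file, bench_block, hammer from where it was at the start of the episode above 0.025 m).
It also fails if it takes over 67 s, if anything falls off the work surface, if the arm or the gripper's body presses on something with over 40 N, if the wrist force passes 120 N, or if a joint passes its speed limit or range.

## Working session

There is one attempt and no reset: what is moved stays moved. The work goes in short steps, Python scripts to look and compute and a tool call to move; the robot and the scene stay as the last step left them, time stands still between calls to the robot, and variables do not carry over. Pictures are saved under pics/ and viewed, at most 10 in all, crops included, and the job is handed in when it is done.

Besides the shell and the picture viewer there is one more tool, called after "Emit:" by a JSON object that holds its "name" and its "arguments", one argument or row to a line. step_arm: Moves the arm, as the interface text tells. Its arguments: {"type":"object","properties":{"commands":{"type":"array","items":{"type":"number"}},"squeeze":{"type":"number"}},"required":["commands"]}

```bash
mkdir -p pics; python3 - <<'E'
from workcell import *
import cv2,json
for n in("top","side"):
    im=camera(n); cv2.imwrite(f"pics/{n}0.png",im[:,:,::-1]); p=camera_params(n); print(n,p)
o=get_obs(); print(o)
E
```

```text
top {'mtx': array([[403.56854654,   0.        , 257.95582486],
       [  0.        , 403.56854654, 187.23374263],
       [  0.        ,   0.        ,   1.        ]]), 'extrinsics': array([[ 0.02536568, -0.9993242 , -0.02660302, -0.05907466],
       [-0.98367976, -0.02020902, -0.17878962,  0.57259203],
       [ 0.17813117,  0.03070398, -0.98352761,  0.87923363],
       [ 0.        ,  0.        ,  0.        ,  1.        ]])}
side {'mtx': array([[405.50705822,   0.        , 251.69668862],
       [  0.        , 405.50705822, 188.6982695 ],
       [  0.        ,   0.        ,   1.        ]]), 'extrinsics': array([[ 0.92777545, -0.37282639,  0.01527057, -0.51948676],
       [-0.17487694, -0.47060284, -0.86484162,  0.16486224],
       [ 0.32962216,  0.79970835, -0.5018125 ,  0.89142014],
       [ 0.        ,  0.        ,  0.        ,  1.        ]])}
{'clock': 0.1, 'joint_pos': array([ 1.29536729,  0.33284496, -0.06469125,  1.4608358 ,  0.02161063,
        1.34988523, -0.0885039 ]), 'joint_velocities': array([-0.00196757, -0.00187498,  0.00125116, -0.00235929, -0.00034305,
       -0.00099359,  0.00036904]), 'tau': array([ 1.93827173e-04, -6.26746774e+01,  4.86626092e-02, -3.92430282e+01,
        1.64006586e-02,  7.02351885e-03,  8.65730954e-05]), 'position': array([ 0.1562489 , -0.60482118,  0.23058308]), 'ee_rot': array([ 9.92019555e-01,  1.26082493e-01, -1.14518080e-04, -6.28462470e-04]), 'ft_force': array([-0.57075938,  0.39435175, -0.28350148]), 'torque': array([ 0.0112872 , -0.00805903,  0.02288102]), 'grasp_force': 0.0, 'grip_width': 1.0007547657583695}
```

View pics/top0.png

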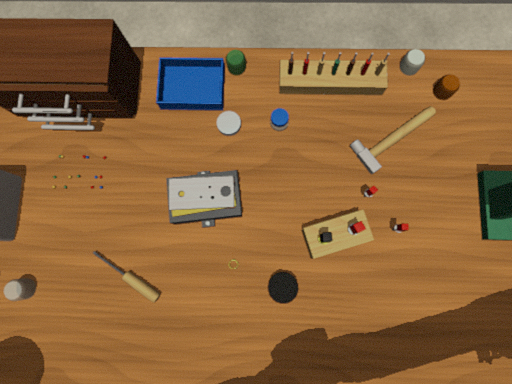

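View pics/side0.png

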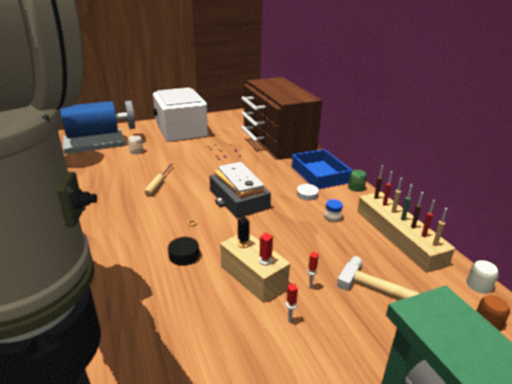

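Candidates for the pin, in the top view: red handle in the stand (357,228), small red-handled tools standing at (371,191) and (401,227), and red ones in the rack at (305,62) and (368,62). The one in the wooden stand fits the description. The black handle (326,237) is the punch.

```bash
cat > h.py <<'E'
import numpy as np,cv2
from workcell import *
def ray(n,uv):
    p=camera_params(n);E=p["extrinsics"];R,t=E[:3,:3],E[:3,3]
    d=R.T@np.linalg.solve(p["mtx"],[uv[0],uv[1],1.]);return -R.T@t,d/np.linalg.norm(d)
def plane(n,uv,z):
    c,d=ray(n,uv);return c+d*(z-c[2])/d[2]
def proj(n,P):
    p=camera_params(n);E=p["extrinsics"];q=p["mtx"]@(E[:3,:3]@np.asarray(P)+E[:3,3]);return q[:2]/q[2]
def tri(a,b):
    A=np.zeros((3,3));y=np.zeros(3)
    for n,uv in(("top",a),("side",b)):
        c,d=ray(n,uv);M=np.eye(3)-np.outer(d,d);A+=M;y+=M@c
    return np.linalg.solve(A,y)
E
python3 - <<'E'
import cv2,numpy as np
t=cv2.imread("pics/top0.png");s=cv2.imread("pics/side0.png")
f=lambda im,x,y,w,h,k:cv2.resize(im[y:y+h,x:x+w],None,fx=k,fy=k,interpolation=cv2.INTER_CUBIC)
a=np.vstack([f(t,160,165,90,65,4.44)[:280,:399],f(t,298,205,90,65,4.44)[:280,:399]])
b=np.vstack([f(s,200,155,80,56,5)[:280,:400],f(s,210,210,120,84,3.333)[:280,:399][:, :]if 0 else cv2.resize(f(s,210,210,120,84,3.333),(400,280))])
a=cv2.resize(a,(400,560));cv2.imwrite("pics/c1.png",np.hstack([a,b]))
E
```

```text
(no output)
```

View pics/c1.png

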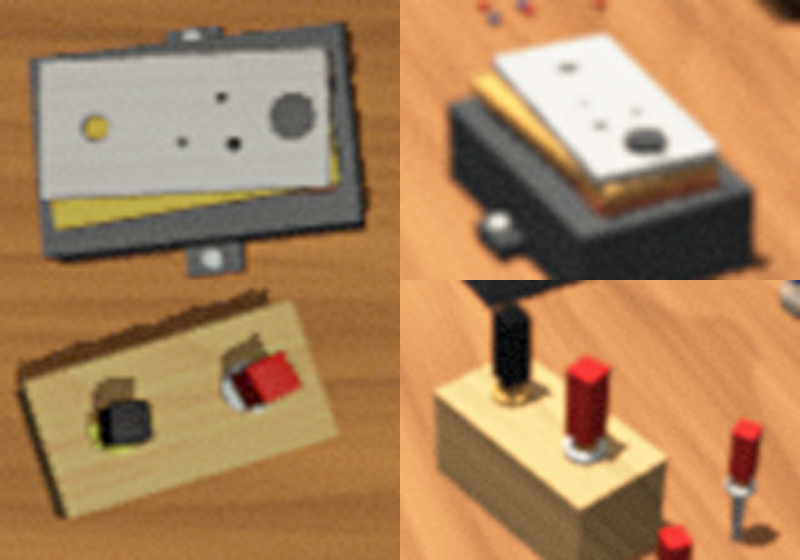

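```bash
python3 - <<'E'
from h import *
t=cv2.imread("pics/top0.png");hsv=cv2.cvtColor(t,cv2.COLOR_BGR2HSV)
def roi(x,y,w,h,m):
    z=np.zeros(m.shape,np.uint8);z[y:y+h,x:x+w]=m[y:y+h,x:x+w].astype(np.uint8)*255;return z
def big(m):
    c=max(cv2.findContours(m,0,1)[0],key=cv2.contourArea);return c
H,S,V=[hsv[...,i].astype(int) for i in range(3)]
# block: everything not wood-coloured in ROI (grey + plates)
def quad(m,z,n):
    c=big(m);r=cv2.minAreaRect(c);b=cv2.boxPoints(r)
    W=np.array([plane("top",p,z) for p in b]);e=W[1]-W[0],W[2]-W[1]
    print(n,"px",np.round(b,1).tolist(),"ctr",W.mean(0).round(4),"sides",[round(float(np.linalg.norm(x)),4) for x in e],"ang",[round(float(np.degrees(np.arctan2(x[1],x[0]))),1) for x in e]);return W
grey=(S<70)&(V<110)
plate=(S<60)&(V>=130)
stand=(abs(H-21)<7)&(V>150)&(S<150)
cv2.imwrite("pics/m.png",np.hstack([roi(160,165,90,65,grey)[165:230,160:250],roi(160,165,90,65,plate)[165:230,160:250],roi(298,205,90,65,stand)[205:270,298:388]]))
quad(roi(160,165,90,65,plate),.0755,"plate");quad(roi(298,205,90,65,stand),.065,"stand")
al=roi(160,165,90,65,grey|plate|((abs(H-26)<5)&(S>150)&(V>150)))
al=cv2.morphologyEx(al,cv2.MORPH_OPEN,np.ones((15,15),np.uint8));quad(al,.05,"block")
def cen(m,z,n):
    M=cv2.moments(m,True);u=M["m10"]/M["m00"],M["m01"]/M["m00"];print(n,np.round(u,2),M["m00"],plane("top",u,z).round(4));return u
cen(roi(174,188,14,12,(S>90)),.072,"hole")
cen(roi(219,184,14,14,V<125),.0825,"post")
cen(roi(340,215,30,25,((H<6)|(H>174))&(S>150)&(V>165)),.128,"redtop")
for u in [(181.,193.7)]: print(plane("top",u,.0755))
print(V[190:198,176:188]);print(S[190:198,176:188])
E
```

```text
plate px [[167.5, 178.1999969482422], [232.6999969482422, 175.10000610351562], [234.1999969482422, 206.39999389648438], [169.0, 209.5]] ctr [0.5554 0.0814 0.0755] sides [0.148, 0.0715] ang [-86.1, -175.2]
stand px [[303.20001220703125, 227.39999389648438], [363.8999938964844, 208.39999389648438], [373.79998779296875, 239.8000030517578], [313.1000061035156, 258.8999938964844]] ctr [ 0.471  -0.2271  0.065 ] sides [0.1424, 0.072] ang [-71.3, -163.8]
block px [[184.0, 177.0], [209.0, 177.0], [209.0, 207.0], [184.0, 207.0]] ctr [0.5601 0.0959 0.05  ] sides [0.0584, 0.0703] ang [-88.9, -177.3]
hole [181.05 193.27] 22.0 [0.5525 0.1267 0.072 ]
post [225.25 190.54] 79.0 [0.5591 0.0257 0.0825]
redtop [359.16 226.42] 69.0 [ 0.4821 -0.2589  0.128 ]
[0.55100852 0.12593215 0.0755    ]
[[184 186 183 176 167 164 167 176 184 185 184 184]
 [183 184 172 141 139 149 151 164 176 183 185 185]
 [185 179 143 132 175 182 183 182 175 180 185 183]
 [186 177 130 151 187 188 188 185 178 180 183 185]
 [184 175 137 158 186 187 186 182 181 181 182 183]
 [186 184 157 158 172 176 180 174 179 183 185 186]
 [186 184 176 150 133 147 161 166 179 183 184 184]
 [183 183 185 181 175 172 177 183 188 185 186 183]]
[[ 18  16  14   9  17  25  20  12  12  12  15  18]
 [ 20  15  10  24  90 125 111  53  16  13  10  12]
 [ 14  14  12  91 154 165 171 140  54  11  12  17]
 [ 14  16  20 154 158 159 160 157  59  14  13  14]
 [ 17  13  22 145 166 165 166 149  52   8  13  13]
 [ 11  11  15  95 162 170 156 107  31   7  12  12]
 [ 12  11  10  22  52  76  73  28  10  11  12  15]
 [ 18  20  15  14  12  15  13  11  16  15  15  18]]
```

```bash
python3 -c "
import cv2;m=cv2.imread('pics/m.png');cv2.imwrite('pics/m2.png',cv2.resize(m,None,fx=2.9,fy=2.9))"
```

```text
(no output)
```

View pics/m2.png

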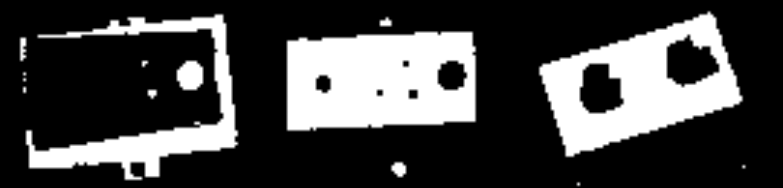

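```bash
python3 - <<'E'
from h import *
t=cv2.imread("pics/top0.png");hsv=cv2.cvtColor(t,cv2.COLOR_BGR2HSV);H,S,V=[hsv[...,i].astype(int) for i in range(3)]
wood=~((S<70)|((abs(H-26)<6)&(S>120)&(V>150)&False))
def edge(mask,cols,lo,hi,z,n,last=True):
    P=[]
    for c in cols:
        r=[y for y in range(lo,hi) if mask[y,c]]
        if r: P.append((c,(r[-1]+.5) if last else r[0]-.5))
    P=np.float32(P);vx,vy,x0,y0=cv2.fitLine(P,cv2.DIST_HUBER,0,.01,.01).ravel()
    a,b=[plane("top",(x0+k*vx,y0+k*vy),z) for k in(-30,30)];d=(a-b)*np.sign((a-b)[1]);
    print(n,"deg from +y toward -x",np.degrees(np.arctan2(-d[0],d[1])).round(2),"at px",(x0,y0),"pt",a.round(4),b.round(4));return a,b
grey=(S<70)&(V<110);plate=(S<60)&(V>=130);brass=(S>130)&(V>170)&(abs(H-27)<6)
print(hsv[214:218,185].tolist(), hsv[240,200].tolist(), hsv[210:216,178].tolist())
edge(grey,[*range(174,200),*range(218,238)],190,235,.05,"block lower")
edge(grey,[*range(172,195),*range(212,232)],165,200,.05,"block upper",False)
edge(plate,range(172,230),180,215,.0755,"top lower")
edge(plate,range(172,230),165,200,.0755,"top upper",False)
edge(brass,range(175,205),199,225,.067,"brass lower")
red=((H<6)|(H>174))&(S>140)
m=np.zeros(V.shape,np.uint8);m[215:240,340:370]=((red&(V>165))*255)[215:240,340:370]
r=cv2.minAreaRect(max(cv2.findContours(m,0,1)[0],key=cv2.contourArea));W=np.array([plane("top",p,.128) for p in cv2.boxPoints(r)])
e=W[1]-W[0];print(r,W.mean(0),np.degrees(np.arctan2(e[1],e[0])),np.linalg.norm(e),np.linalg.norm(W[2]-W[1]))
s=cv2.imread("pics/side0.png");hs=cv2.cvtColor(s,cv2.COLOR_BGR2HSV).astype(int)
m=np.zeros(s.shape[:2],np.uint8);m[225:280,255:280]=(((hs[...,0]<6)|(hs[...,0]>174))&(hs[...,1]>140)&(hs[...,2]>60))[225:280,255:280]*255
x,y,w,h=cv2.boundingRect(m);print("side red bbox",x,y,w,h)
for z in(.078,.103,.128): print(z,proj("side",[.4821,-.2589,z]),proj("top",[.4821,-.2589,z]))
E
```

```text
[[24, 141, 146], [11, 23, 89], [165, 5, 94], [60, 5, 94]] [16, 166, 177] [[26, 151, 183], [26, 151, 184], [26, 157, 184], [26, 153, 187], [26, 164, 184], [25, 146, 166]]
block lower deg from +y toward -x 7.91 at px (np.float32(204.36841), np.float32(219.51949)) pt [0.4872 0.1424 0.05  ] [0.506  0.0067 0.05  ]
block upper deg from +y toward -x 7.8 at px (np.float32(198.3), np.float32(174.1)) pt [0.5927 0.1633 0.05  ] [0.6117 0.0246 0.05  ]
top lower deg from +y toward -x 4.12 at px (np.float32(199.8), np.float32(208.0)) pt [0.5148 0.1489 0.0755] [0.5244 0.015  0.0755]
top upper deg from +y toward -x 4.2 at px (np.float32(200.2), np.float32(176.7)) pt [0.5859 0.1525 0.0755] [0.5958 0.0168 0.0755]
brass lower deg from +y toward -x 11.09 at px (np.float32(185.5), np.float32(213.7)) pt [0.4941 0.1811 0.067 ] [0.52   0.0488 0.067 ]
((359.2000427246094, 226.4000244140625), (8.049844741821289, 8.049844741821289), 63.43495178222656) [ 0.48214859 -0.25896698  0.128     ] -62.442198264256675 0.016803792898049508 0.01628414084178209
side red bbox 260 233 13 26
0.078 [264.56046452 256.74232648] [354.12336483 228.32486463]
0.103 [264.95989389 246.74503926] [356.57258186 227.39773619]
0.128 [265.3721875  236.42577432] [359.16669003 226.41576056]
```

The masks are clean. The red handle sits at (0.482, -0.259) and agrees with the stand geometry. Block, top plate and brass plate are at 7.9°, 4.2° and 11.1°, pivot about (0.5588, 0.0257).

Emit:
{"name": "step_arm", "arguments": {
  "commands": [45, 0.543, 0.576, 0, 0, 0, 0.54, 45, 0.543, 0.576, 0, 0, 0, 0.54, 45, 0.543, 0.576, 0, 0, 0, 0.54, 45, 0.543, 0.576, 0, 0, 0, 0.54, 45, 0.543, 0.576, 0, 0, 0, 0.54, 45, 0.543, 0.576, 0, 0, 0, 0.54, 45, 0.543, 0.576, 0, 0, 0, 0.54, 45, 0.543, 0.576, 0, 0, 0, 0.54, 45, 0.543, 0.576, 0, 0, 0, 0.54, 45, 0.543, 0.576, 0, 0, 0, 0.54],
  "squeeze": 40
}}

```text
clock: 1.35
position: [0.482, -0.2594, 0.2309]
ee_rot: [0.562, 0.827, 0.0, -0.0]
ft_force: [1.3, -0.9, -0.1]
grip_width: 0.525
grasp_force: 0.0
```

Emit:
{"name": "step_arm", "arguments": {
  "commands": [45, 0, 0, -0.1, 0, 0, 0, 45, 0, 0, -0.2, 0, 0, 0, 45, 0, 0, -0.237, 0, 0, 0, 45, 0, 0, -0.237, 0, 0, 0, 8, 0, 0, -0.237, 0, 0, 0, 8, 0, 0, -0.237, 0, 0, 0, 8, 0, 0, -0.237, 0, 0, 0, 8, 0, 0, -0.237, 0, 0, 0, 8, 0, 0, -0.237, 0, 0, 0, 8, 0, 0, -0.237, 0, 0, 0],
  "squeeze": 60
}}

```text
clock: 2.6
position: [0.483, -0.2602, 0.0908]
ee_rot: [0.562, 0.827, -0.0, 0.001]
ft_force: [-2.0, 0.2, 7.0]
grip_width: 0.224
grasp_force: 59.4
```

Emit:
{"name": "step_arm", "arguments": {
  "commands": [8, 0, 0, 0.06, 0, 0, 0, 8, 0, 0, 0.15, 0, 0, 0, 8, 0, 0, 0.22, 0, 0, 0, 8, 0.02, 0.11, 0.22, 0, 0, -0.02, 8, 0.04, 0.22, 0.22, 0, 0, -0.04, 8, 0.06, 0.33, 0.22, 0, 0, -0.06, 8, 0.08, 0.43, 0.22, 0, 0, -0.076, 8, 0.1, 0.54, 0.22, 0, 0, -0.076, 8, 0.116, 0.642, 0.22, 0, 0, -0.076, 8, 0.116, 0.642, 0.22, 0, 0, -0.076],
  "squeeze": 60
}}

```text
clock: 3.85
position: [0.5511, 0.1309, 0.2218]
ee_rot: [0.654, 0.757, 0.001, -0.0]
ft_force: [0.3, -0.3, -1.8]
grip_width: 0.227
grasp_force: 60.2
```

```bash
python3 - <<'E'
from h import *
for n in("top","side"): cv2.imwrite(f"pics/{n}1.png",camera(n)[:,:,::-1])
o=get_obs();P=o["position"];print(P,o["ft_force"])
t=cv2.imread("pics/top1.png");s=cv2.imread("pics/side1.png")
print(proj("top",P),proj("side",P),proj("side",P-[0,0,.084]),proj("top",P-[0,0,.084]))
u=proj("side",P-[0,0,.04]).astype(int);v=proj("top",P-[0,0,.04]).astype(int)
f=lambda im,u:cv2.resize(im[max(u[1]-45,0):u[1]+45,u[0]-40:u[0]+40],(400,450),interpolation=cv2.INTER_CUBIC)
print("crop origins",v-[40,45],u-[40,45]);cv2.imwrite("pics/c2.png",np.hstack([f(t,v),f(s,u)]))
E
```

```text
[0.55144085 0.12788305 0.22137059] [ 0.28880473 -0.25660232 -0.51508918]
[163.48106384 180.88567357] [231.82033947 118.90036278] [232.10743497 148.18209699] [173.76959823 188.66722305]
crop origins [128 139] [191  88]
```

View pics/c2.png

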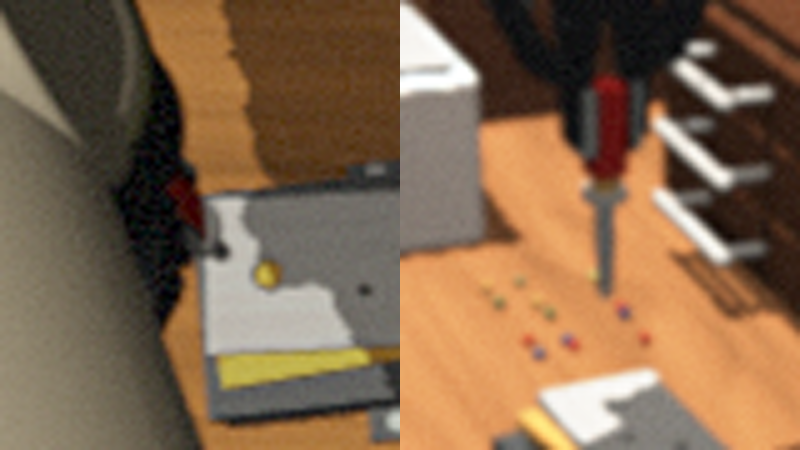

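The crop shows the pin held upright, with its tip at side pixel (232,147) and top pixel (172,189). That matches the TCP prediction to about 1 px, and the top hole is visible at top pixel (181,194). Next I lower the pin into it.

Emit:
{"name": "step_arm", "arguments": {
  "commands": [8, 0, 0, -0.03, 0, 0, 0, 8, 0, 0, -0.06, 0, 0, 0, 8, 0, 0, -0.085, 0, 0, 0, 8, 0, 0, -0.095, 0, 0, 0, 8, 0, 0, -0.1, 0, 0, 0, 8, 0, 0, -0.105, 0, 0, 0, 8, 0, 0, -0.11, 0, 0, 0, 8, 0, 0, -0.11, 0, 0, 0, 8, 0, 0, -0.11, 0, 0, 0, 8, 0, 0, -0.11, 0, 0, 0]
}}

```text
clock: 5.2
position: [0.5518, 0.1257, 0.1553]
ee_rot: [0.656, 0.755, 0.0, 0.0]
ft_force: [0.4, -0.3, -2.3]
grip_width: 0.225
grasp_force: 60.2
```

Emit:
{"name": "step_arm", "arguments": {
  "commands": [8, 0, 0, -0.003, 0, 0, 0, 8, 0, 0, -0.005, 0, 0, 0, 8, 0, 0, -0.007, 0, 0, 0, 8, 0, 0, -0.009, 0, 0, 0, 8, 0, 0, -0.01, 0, 0, 0, 8, 0, 0, -0.01, 0, 0, 0, 8, 0, 0, -0.01, 0, 0, 0, 8, 0, 0, -0.01, 0, 0, 0, 8, 0, 0, -0.01, 0, 0, 0, 8, 0, 0, -0.01, 0, 0, 0]
}}

```text
clock: 6.45
position: [0.5526, 0.1259, 0.1506]
ee_rot: [0.656, 0.755, 0.001, 0.001]
ft_force: [-1.7, -1.4, 9.1]
grip_width: 0.224
grasp_force: 61.8
```

Emit:
{"name": "step_arm", "arguments": {
  "commands": [8, 0, 0, 0.0042, 0, 0, 0, 8, 0, 0, 0.0042, 0, 0, 0, 8, -0.005, -0.0008, 0.0042, 0, 0, 0, 8, -0.01, -0.0016, 0.0042, 0, 0, 0, 8, -0.015, -0.0025, 0.0042, 0, 0, 0, 8, -0.0203, -0.0033, 0.0042, 0, 0, 0, 8, -0.0203, -0.0033, 0.0042, 0, 0, 0, 8, -0.0203, -0.0033, 0.001, 0, 0, 0, 8, -0.0203, -0.0033, -0.0015, 0, 0, 0, 8, -0.0203, -0.0033, -0.0015, 0, 0, 0]
}}

```text
clock: 7.7
position: [0.5395, 0.1238, 0.148]
ee_rot: [0.656, 0.755, -0.0, -0.0]
ft_force: [1.0, 0.2, -1.9]
grip_width: 0.233
grasp_force: 60.3
```

Emit:
{"name": "step_arm", "arguments": {
  "commands": [8, 0, 0, -0.003, 0, 0, 0, 8, 0, 0, -0.006, 0, 0, 0, 8, 0, 0, -0.008, 0, 0, 0, 8, 0, 0, -0.01, 0, 0, 0, 8, 0, 0, -0.0115, 0, 0, 0, 8, 0, 0, -0.0125, 0, 0, 0, 8, 0, 0, -0.0125, 0, 0, 0, 8, 0, 0, -0.0125, 0, 0, 0, 8, 0, 0, -0.0125, 0, 0, 0, 8, 0, 0, -0.0125, 0, 0, 0]
}}

```text
clock: 8.95
position: [0.5401, 0.1239, 0.142]
ee_rot: [0.656, 0.755, 0.001, 0.001]
ft_force: [-0.7, -1.1, 11.5]
grip_width: 0.228
grasp_force: 61.9
```

Contact at copper height (tip 58.4 mm). I'll estimate the copper plate's angle from the first side picture.

```bash
python3 - <<'E'
from h import *
s=cv2.imread("pics/side0.png");hs=cv2.cvtColor(s,cv2.COLOR_BGR2HSV).astype(int);H,S,V=[hs[...,i] for i in range(3)]
x0,y0=232,182
for y in range(y0,203):
    print(y,' '.join("%3d/%3d/%3d"%tuple(hs[y,x]) for x in range(234,268,2)))
E
```

```text
182  20/  6/246  21/  7/246  23/  8/245  19/  8/246  23/  8/246  20/ 18/218  30/  7/112  60/  5/107  30/  5/106  15/ 14/141  19/  8/242  21/  7/247  18/  5/246  18/ 10/243  14/ 81/234  14/144/235  14/144/234
183  20/  6/238  17/  7/247  17/  7/246  21/  7/247  21/  7/248  23/ 20/206  15/ 11/ 90  15/ 11/ 97  30/  5/ 94  30/ 11/115  21/ 11/238  17/  7/247  21/  7/247  20/  6/246  17/ 43/238  14/135/233  15/145/235
184  18/ 18/212  20/  6/246  21/  7/246  17/  7/246  23/  8/247  18/ 19/223  18/ 14/ 94  60/  7/ 71  20/ 11/ 71  30/ 15/117  23/  8/242  17/  7/248  17/  7/247  17/  7/244  14/ 34/226  13/130/229  14/146/234
185  16/ 37/181  23/ 10/239  21/  7/247  17/  7/246  21/  7/247  21/ 11/239  17/ 24/170  15/ 19/131  17/ 17/134  16/ 20/169  23/ 13/244  17/  7/244  20/ 16/234  19/ 17/205  18/ 30/171  12/132/215  14/148/234
186  16/ 88/174  16/ 16/211  17/  7/246  17/  7/246  23/  8/246  20/  9/248  18/ 16/239  16/ 20/217  19/ 19/213  21/ 16/206  15/ 19/219  18/ 19/200  19/ 24/168  23/ 15/134  13/ 36/112  13/128/185  14/148/231
187  16/125/178  16/ 28/172  19/  8/244  21/  7/247  21/  7/
[... 2567 characters left out ...]
/ 36 105/ 15/ 34  75/ 15/ 35 120/ 23/ 34  90/  8/ 34  60/  7/ 37  90/  8/ 33
200  30/ 12/ 87  30/  4/115  30/  9/111  20/  7/106  15/  6/ 91  30/  3/ 73 120/ 12/ 63  90/ 11/ 46  20/ 20/ 39  90/ 13/ 39 105/ 14/ 36 143/ 28/ 36 165/ 13/ 39  70/ 19/ 41 135/ 15/ 35 170/ 19/ 40  80/ 21/ 36
201 165/  8/ 68  10/  7/105 150/  3/ 96   0/  3/ 83  40/ 12/ 63  70/ 15/ 52  40/ 18/ 42 100/ 22/ 35 100/ 24/ 32 110/ 21/ 36  45/ 15/ 34  80/ 22/ 35 170/ 22/ 35   0/  0/ 40  90/ 13/ 38 105/ 15/ 35  68/ 32/ 32
202  70/ 16/ 48 165/  7/ 72  60/  8/ 67  45/ 11/ 48  60/ 12/ 42  90/ 15/ 34 160/ 21/ 36 120/ 16/ 32  15/ 13/ 39 170/ 22/ 35  77/ 43/ 42  90/ 20/ 39  60/  8/ 34 150/  8/ 33  45/ 13/ 38  70/ 22/ 35 150/ 21/ 36
```

```bash
python3 - <<'E'
from h import *
pts=[(244,197.3),(246,196.6),(248,196.1),(250,195.5),(252,194.9),(254,194.5),(256,194.2),(258,193.5),(260,193.0),(262,192.5)]
W=np.array([plane("side",p,.0505) for p in pts]);k=np.polyfit(W[:,0],W[:,1],1);print("rear edge: normal deg from +y toward -x",-np.degrees(np.arctan(k[0])))
L=np.array([plane("side",p,.0505) for p in[(234,191.8),(236,194.6),(238,197.)]]);k=np.polyfit(L[:,1],L[:,0],1);print("left edge",-np.degrees(np.arctan(k[0])),L.round(4))
# distance from pivot of left edge in side0: should be 35 mm for true angle
pv=np.array([.5588,.0257])
for a in np.arange(-1,18,2.):
    x=np.array([np.cos(np.radians(a)),np.sin(np.radians(a))]);print(a,((L[:,:2]-pv)@x*1000).round(1))
t=cv2.imread("pics/top0.png");h=cv2.cvtColor(t,cv2.COLOR_BGR2HSV)
# control: same method for top plate rear edge, lower boundary z=.0675
E
```

```text
rear edge: normal deg from +y toward -x -5.992063879698706
left edge 1.4898106445334305 [[0.5264 0.0444 0.0505]
 [0.5264 0.029  0.0505]
 [0.5271 0.0158 0.0505]]
-1.0 [-32.7 -32.4 -31.5]
1.0 [-32.1 -32.3 -31.8]
3.0 [-31.4 -32.2 -32.1]
5.0 [-30.7 -32.  -32.4]
7.0 [-29.9 -31.7 -32.6]
9.0 [-29.1 -31.5 -32.8]
11.0 [-28.2 -31.2 -33. ]
13.0 [-27.4 -30.8 -33.1]
15.0 [-26.5 -30.4 -33.1]
17.0 [-25.5 -30.  -33.2]
```

Copper angle is low (about 0–2°), so its hole is near (0.557, 0.1257). I lift slightly, draw both plates there and probe.

Emit:
{"name": "step_arm", "arguments": {
  "commands": [8, 0, 0, 0.0057, 0, 0, 0, 8, 0, 0, 0.0057, 0, 0, 0, 8, 0.006, 0.0006, 0.0057, 0, 0, 0, 8, 0.012, 0.0012, 0.0057, 0, 0, 0, 8, 0.018, 0.0018, 0.0057, 0, 0, 0, 8, 0.024, 0.0023, 0.0057, 0, 0, 0, 8, 0.0293, 0.0028, 0.0057, 0, 0, 0, 8, 0.0293, 0.0028, 0.003, 0, 0, 0, 8, 0.0293, 0.0028, -0.0017, 0, 0, 0, 8, 0.0293, 0.0028, -0.0017, 0, 0, 0]
}}

```text
clock: 10.2
position: [0.5582, 0.1258, 0.1413]
ee_rot: [0.656, 0.755, 0.001, 0.001]
ft_force: [-5.4, -1.9, 10.5]
grip_width: 0.227
grasp_force: 62.0
```

Emit:
{"name": "step_arm", "arguments": {
  "commands": [8, 0, 0, 0.006, 0, 0, 0, 8, 0, 0, 0.006, 0, 0, 0, 8, -0.003, 0, 0.006, 0, 0, 0, 8, -0.006, -0.0003, 0.006, 0, 0, 0, 8, -0.0067, -0.0003, 0.006, 0, 0, 0, 8, -0.0067, -0.0003, 0.003, 0, 0, 0, 8, -0.0067, -0.0003, 0, 0, 0, 0, 8, -0.0067, -0.0003, -0.001, 0, 0, 0, 8, -0.0067, -0.0003, -0.001, 0, 0, 0, 8, -0.0067, -0.0003, -0.001, 0, 0, 0]
}}

```text
clock: 11.45
position: [0.5532, 0.1252, 0.1391]
ee_rot: [0.656, 0.755, 0.0, -0.0]
ft_force: [2.1, 0.9, -1.1]
grip_width: 0.224
grasp_force: 60.5
```

Emit:
{"name": "step_arm", "arguments": {
  "commands": [8, 0, 0, -0.003, 0, 0, 0, 8, 0, 0, -0.0053, 0, 0, 0, 8, -0.003, 0, -0.0053, 0, 0, 0, 8, -0.006, -0.0003, -0.0053, 0, 0, 0, 8, -0.01, -0.0006, -0.0053, 0, 0, 0, 8, -0.0135, -0.001, -0.0053, 0, 0, 0, 8, -0.0135, -0.001, -0.0053, 0, 0, 0, 8, -0.0135, -0.001, -0.009, 0, 0, 0, 8, -0.0135, -0.001, -0.0125, 0, 0, 0, 8, -0.0135, -0.001, -0.0125, 0, 0, 0]
}}

```text
clock: 12.7
position: [0.5455, 0.1247, 0.1318]
ee_rot: [0.656, 0.755, 0.001, 0.0]
ft_force: [5.8, 1.2, -1.1]
grip_width: 0.224
grasp_force: 60.4
```

Emit:
{"name": "step_arm", "arguments": {
  "commands": [8, 0, 0, -0.002, 0, 0, 0, 8, 0, 0, -0.004, 0, 0, 0, 8, 0, 0, -0.006, 0, 0, 0, 8, 0, 0, -0.008, 0, 0, 0, 8, 0, 0, -0.01, 0, 0, 0, 8, 0, 0, -0.012, 0, 0, 0, 8, 0, 0, -0.0133, 0, 0, 0, 8, 0, 0, -0.0133, 0, 0, 0, 8, 0, 0, -0.0133, 0, 0, 0, 8, 0, 0, -0.0133, 0, 0, 0]
}}

```text
clock: 13.95
position: [0.5457, 0.1248, 0.1241]
ee_rot: [0.656, 0.755, 0.001, 0.0]
ft_force: [4.9, 1.0, 1.5]
grip_width: 0.226
grasp_force: 60.8
```

Emit:
{"name": "step_arm", "arguments": {
  "commands": [8, 0.0013, 0.0002, 0, 0, 0, 0, 8, 0.0013, 0.0002, -0.002, 0, 0, 0, 8, 0.0013, 0.0002, -0.004, 0, 0, 0, 8, 0.0013, 0.0002, -0.006, 0, 0, 0, 8, 0.0013, 0.0002, -0.008, 0, 0, 0, 8, 0.0013, 0.0002, -0.01, 0, 0, 0, 8, 0.0013, 0.0002, -0.012, 0, 0, 0, 8, 0.0013, 0.0002, -0.014, 0, 0, 0, 8, 0.0013, 0.0002, -0.0165, 0, 0, 0, 8, 0.0013, 0.0002, -0.0165, 0, 0, 0]
}}

```text
clock: 15.2
position: [0.5459, 0.1248, 0.1136]
ee_rot: [0.656, 0.755, 0.0, 0.0]
ft_force: [6.3, 2.5, -0.9]
grip_width: 0.222
grasp_force: 60.5
```

Emit:
{"name": "step_arm", "arguments": {
  "commands": [8, 0.0013, 0.0005, 0, 0, 0, 0, 8, 0.0013, 0.0005, -0.002, 0, 0, 0, 8, 0.0013, 0.0005, -0.004, 0, 0, 0, 8, 0.0013, 0.0005, -0.006, 0, 0, 0, 8, 0.0013, 0.0005, -0.008, 0, 0, 0, 8, 0.0013, 0.0005, -0.01, 0, 0, 0, 8, 0.0013, 0.0005, -0.012, 0, 0, 0, 8, 0.0013, 0.0005, -0.014, 0, 0, 0, 8, 0.0013, 0.0005, -0.0165, 0, 0, 0, 8, 0.0013, 0.0005, -0.0165, 0, 0, 0]
}}

```text
clock: 16.45
position: [0.5464, 0.1249, 0.1036]
ee_rot: [0.656, 0.755, -0.0, -0.0]
ft_force: [0.5, 0.4, -2.2]
grip_width: 0.22
grasp_force: 60.4
```

Emit:
{"name": "step_arm", "arguments": {
  "commands": [8, 0, 0, -0.001, 0, 0, 0, 8, 0, 0, -0.002, 0, 0, 0, 8, 0, 0, -0.003, 0, 0, 0, 8, 0, 0, -0.004, 0, 0, 0, 8, 0, 0, -0.005, 0, 0, 0, 8, 0, 0, -0.0058, 0, 0, 0, 8, 0, 0, -0.0058, 0, 0, 0, 8, 0, 0, -0.0058, 0, 0, 0, 8, 0, 0, -0.0058, 0, 0, 0, 8, 0, 0, -0.0058, 0, 0, 0]
}}

```text
clock: 17.7
position: [0.5471, 0.1251, 0.1013]
ee_rot: [0.656, 0.755, 0.0, 0.001]
ft_force: [-1.9, -1.0, 7.6]
grip_width: 0.225
grasp_force: 61.6
```

Emit:
{"name": "step_arm", "arguments": {
  "commands": [30, 0, 0, 0.002, 0, 0, 0, 45, 0, 0, 0.002, 0, 0, 0, 45, 0, 0, 0.002, 0, 0, 0, 45, 0, 0, 0.002, 0, 0, 0, 45, 0, 0, 0.01, 0, 0, 0, 45, 0, 0, 0.04, 0, 0, 0, 45, 0, 0, 0.09, 0, 0, 0, 45, 0, 0, 0.16, 0, 0, 0, 45, 0, 0, 0.22, 0, 0, 0, 45, 0, 0, 0.22, 0, 0, 0]
}}

```text
clock: 18.95
position: [0.548, 0.1258, 0.2366]
ee_rot: [0.656, 0.755, 0.002, 0.002]
ft_force: [-0.2, -0.1, -0.5]
grip_width: 0.529
grasp_force: 0.0
```

Emit:
{"name": "step_arm", "arguments": {
  "commands": [45, -0.05, -0.1, 0.03, 0, 0, 0, 45, -0.1, -0.2, 0.03, 0, 0, 0, 45, -0.1, -0.3, 0.03, 0, 0, 0, 45, -0.1, -0.4, 0.03, 0, 0, 0, 45, -0.1, -0.5, 0.03, 0, 0, 0, 45, -0.1, -0.5, 0.03, 0, 0, 0, 45, -0.1, -0.5, 0.03, 0, 0, 0, 45, -0.1, -0.5, 0.03, 0, 0, 0, 45, -0.1, -0.5, 0.03, 0, 0, 0, 45, -0.1, -0.5, 0.03, 0, 0, 0]
}}

```text
clock: 20.2
position: [0.4867, -0.1743, 0.2504]
ee_rot: [0.656, 0.755, 0.0, 0.0]
ft_force: [-0.1, -0.2, 0.2]
grip_width: 0.529
grasp_force: 0.0
```

```bash
python3 - <<'E'
from h import *
t=camera("top")[:,:,::-1];s=camera("side")[:,:,::-1];cv2.imwrite("pics/top2.png",t);cv2.imwrite("pics/side2.png",s);print(get_obs()["clock"])
f=lambda im,x,y:cv2.resize(np.ascontiguousarray(im[y:y+90,x:x+80]),(400,450),interpolation=cv2.INTER_CUBIC)
cv2.imwrite("pics/c3.png",np.hstack([f(t,160,150),f(s,200,130)]))
for z in(.0755,.1385):print(proj("side",[.5459,.1249,z])-[200,130],proj("top",[.5459,.1249,z])-[160,150])
E
```

```text
20.3
[30.7918552  39.13526858] [21.32172404 45.95427944]
[30.5460876  18.52018794] [14.89493775 41.2091206 ]
```

View pics/c3.png

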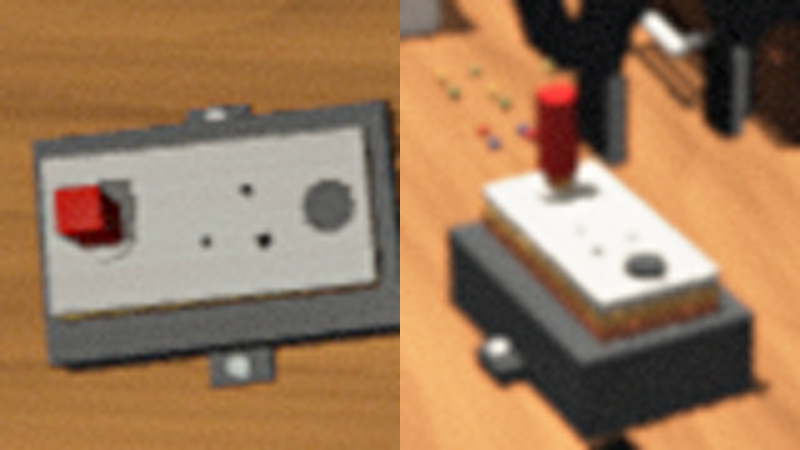

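The plates are stacked in line. The pin stands upright with its collar on the top plate: handle top at crop (80,208), collar around (108,235), matching the predicted position. The gripper is well clear.

```bash
python3 -c "
from workcell import *
print(hand_in())"
```

```text
the job is handed in; nothing more can be done
None
```

The job is handed in: the tapered pin stands upright through all three plates into the block, collar on the top plate and the gripper clear, done in 20.3 s with readings of about 14 N at most; the hand-in returned no verdict.

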